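# Draw the wedge out from under the press plate

### The arm

A 6-joint arm with a two-finger parallel gripper is mounted at the origin on a cart in front of the work surface, level with it; the furniture and walls round the work are solid. World frame = base frame: x ahead of the robot, y to its left, z up, the work surface at z = 0. Lengths are in m, angles in rad, forces in N, time in s.
With the tool pointing down it reaches from about 0.35 to 0.775 m from the base axis. Payload 5.5 kg.
Tool frame: the origin (TCP) lies midway between the tips of the shut fingers; the grasp point (between the pads) lies grasp_offset behind it (grasp_offset is the distance from the TCP to the grasp point, in m); z points along the fingers, y is the line along which they close (so a half turn about z gives the same grasp; the last joint's range is limited). The gripper opens to 85 mm and grips with 20 to 120 N. Pads are 22 mm wide; open, the fingers measure 114 mm over their backs; the gripper's body (76 mm by 85 mm) begins 54 mm behind the grasp point. The pads swing forward as they close: fully open they stand 13 mm farther back than shut.
Start: joints at [0.986, 0.313, 0.046, 1.304, 0, 1.431], TCP at [0.247, 0.519, 0.207] pointing down, gripper open.
Joint ranges: [-2.76, 2.76], [-0.86, 1.69], [-1.03, 1.26], [-2.2, 2.34], [-1.47, 1.5], [-3.14, 3.14]. Speed limits (rad/s): [2.57, 2.57, 3.14, 3.14, 3.14, 3.14].

### API

Orientations are given as a unit quaternion [w, x, y, z].
In Python, from workcell import * gives the robot as it stands.
- The arm moves only by the tool step_arm, never from a script. Its argument "deltas" is a list of rows, each a list of 7 numbers: the shift along the world's x, y, z in mm, then the turn, a rotation vector about the world's x, y, z in degrees, then the gripper's target within -1 to 1 (fully open at 1, half-way at 0, shut at -1). A call has 1 to 5 rows; each row shifts and turns the commanded pose from where the row before left it; what a row does not reach is not made up. A row lasts 1/10 s, in which the tool goes at most 50 mm and 8.59 degrees, less where a joint would pass 70% of its speed; a pose out of reach is approached as far as the arm can. A call is refused whole if a number of a shift passes 50 or a number of a turn 8.59, either way. A call with a gripper value outside its range is refused whole. The fingers move at their own pace and stop on an object; "newtons" is the grip in N (left out, the last holds). Time passes only in rows, so rows that do not move let the fingers close. It gives the time, the measured TCP pose, the force, the opening and the grip force at its end, in the units of the state.
- get_state(): the state, without advancing time (a new reading comes with each control period).
- read_camera(name): name is "scene" or "top" or "wrist"; returns a dict with "image" (420x560x3 uint8, red, green, blue), "z_map" (420x560 float32, m along the optical axis (not along the pixel's ray), 0 where there is no reading), "K" (3x3 intrinsics, pixels), "dist_coeffs" ([k1, k2, p1, p2, k3] as OpenCV has them; the pictures are not rectified), "world_from_camera" (4x4, takes a point from camera to world coordinates). Camera axes: x right, y down, z forward; pixel columns grow to the right and rows downward; lengths in m; the calibration is good to about 2 mm. A picture is of the moment at which its call begins.
- hand_in(): hands the job in; it is judged then, once.
The state is a dict: "clock": time; "joint_pos": joint angles; "qvel": joint speeds; "tau": joint torques, N m; "tcp_pos": TCP position; "orientation": TCP orientation; "wrist_force": force on the tool from outside, world axes, zero at the start; "ft_torque": the same for the moment, N m; "finger_gap": finger opening in m; "grip_force": force on a finger pad.
Only numpy, scipy, OpenCV 4.12 (cv2) and the standard library are available. Lean on these libraries where they do the work, as an engineer would, in place of code of your own. Each camera call takes 0.05 s, during which the arm holds its last target. There are 200 camera calls.

### The job

A wooden wedge props up the heavy blue plate of the flattening press. Grip the wedge firmly by its upright heel and work it straight back in short tugs: first draw out about half of the part that is under the plate and pause a second with the plate still resting on it, then draw it right out so that the plate comes down fully shut, and leave the wedge sitting flat on the bare front part of the press's bedplate, clear of the plate. Do not lift the plate, and leave the spare wedge lying beside the press alone.

Things in the scene. Friction and masses are not known exactly. Their poses are not given: they have to be found in the camera images.
- wedge_grip (a point): Pale wooden wedge under the plate, red band on its upright heel (28 mm wide in y, 29 long, 52 tall). Point: middle of the heel, 30 mm above the sole. Own axes: x heel to nose, z up. The nose, 6 mm thick, is 90 mm ahead (+x), 36 to 46 mm under the plate; the top slopes up to 22 mm at the heel. Turned up to 0.15 rad to the press. Pull along its own -x; it drags with some 7 to 15 N. 0.12 kg.
- spare_wedge_grip (a point): The same point of an identical spare wedge, which stands on the machine table to the left or right of the press and is to be left alone.
- plate_front (a point): Point on the bedplate's top face below the middle of the shut plate's front edge. Axes turn with the press: x into the press to the hinge, y left, z up. The steel bedplate (180 mm wide, top face 10 mm above the table) runs bare for 175 mm to -x of this point, with a bolt head 4 mm high in each front corner; the plate covers 140 mm to +x.
- press_plate (a joint): Angle (rad) of the blue steel plate, 140 x 150 x 12 mm with a dark weight block on top, about 2 kg, hinged 150 mm behind its front edge. 0 = fully shut (2 mm gap over the bedplate); grows as the front edge rises; about 0.085 at the start. It sinks by itself as the wedge is withdrawn.
Mind the look-alikes: they are no part of the job. Leave any green look-alike of the part that bears wedge_grip alone.

How it is judged:
On the way:
1. the wedge has been drawn part of the way (10 mm or more) and is still for a moment, the plate still resting on it (distance of wedge_grip from where it was at the start of the episode above 0.01 m and linear speed of wedge below 0.015 m/s and value of joint press_plate above 0.035 rad), for 0.2 s.
At the end, for the whole second after the job is handed in: The plate is fully shut (under 0.012 rad, about 2 mm at its front edge); the wedge's grip point is 95 to 180 mm in front of the plate's front edge and within 85 mm of the middle line, so the wedge stands clear of the plate on the bare bedplate, on its sole (within 10 degrees), released and at rest (value of joint press_plate below 0.012 rad and x of wedge_grip in the frame of plate_front between -0.18 and -0.095 m and y of wedge_grip in the frame of plate_front between -0.085 and 0.085 m and z of wedge_grip in the frame of plate_front between 0.024 and 0.04 m and angle between wedge_grip's own z axis and vertical below 0.17 rad and linear speed of wedge below 0.01 m/s); the robot touches nothing.
It fails at once if the plate is lifted above where the wedge held it (over 0.14 rad) (value of joint press_plate above 0.14 rad).
It fails at once if the spare wedge is moved by more than 15 mm (distance of spare_wedge_grip from where it was at the start of the episode above 0.015 m).
It also fails if it takes over 42 s, if anything falls off the work surface, if the arm or the gripper's body presses on something with over 40 N, if the wrist force passes 120 N, or if a joint passes its speed limit or range.

## Working session

There is one attempt and no reset: what is moved stays moved. The work goes in short steps, Python scripts to look and compute and a tool call to move; the robot and the scene stay as the last step left them, time stands still between calls to the robot, and variables do not carry over. Pictures are saved under pics/ and viewed, at most 10 in all, crops included, and the job is handed in when it is done.

Besides the shell and the picture viewer there is one more tool, called after "Call:" as a command line: name --pt "numbers of a row" for each row, then --argument value for the rest. step_arm: Moves the arm, as the interface text tells. Its arguments: {"type":"object","properties":{"deltas":{"type":"array","items":{"type":"array","items":{"type":"number"}}},"newtons":{"type":"number"}},"required":["deltas"]}

```bash
mkdir -p pics; ls; cat > h.py <<'E'
from workcell import *
import numpy as np, cv2
def snap(n,f):
    c=read_camera(n); cv2.imwrite(f'pics/{f}.png',c['image'][:,:,::-1]); np.savez(f'pics/{f}.npz',**c); return c
def pt(c,u,v,z=None):
    if z is None:
        w=c['z_map'][v-1:v+2,u-1:u+2]; z=np.median(w[w>0])
    p=cv2.undistortPoints(np.array([[[u,v]]],float),c['K'],c['dist_coeffs'])[0,0]
    return (c['world_from_camera']@np.array([p[0]*z,p[1]*z,z,1]))[:3]
E
python3 - <<'E'
from h import *
a=snap('scene','s1');b=snap('top','t1')
cv2.imwrite('pics/st1.png',cv2.resize(np.vstack([a['image'],b['image']])[:,:,::-1],(400,600)))
print(get_state())
E
```

```text
pics
{'clock': 0.1, 'joint_pos': array([9.86394985e-01, 3.13930712e-01, 4.50753919e-02, 1.30362016e+00,
       3.03513580e-05, 1.43121344e+00]), 'qvel': array([ 1.81910275e-03, -3.11158117e-03,  2.67108551e-03,  3.81710487e-04,
        4.00154864e-05,  8.21862800e-04]), 'tau': array([ 1.66418453e-03, -4.81726313e+01,  2.99243081e+01,  1.27702503e-02,
       -1.64863877e-04, -1.45848611e-05]), 'tcp_pos': array([0.24712482, 0.51861948, 0.20598798]), 'orientation': array([-3.11517853e-04,  2.20580079e-01,  9.75368507e-01, -7.79791333e-04]), 'wrist_force': array([-0.5577277 ,  0.02846461, -0.24234451]), 'ft_torque': array([ 0.01017275,  0.05100886, -0.06832522]), 'grip_force': 0.0, 'finger_gap': 0.08538654862081872}
```

View pics/t1.png

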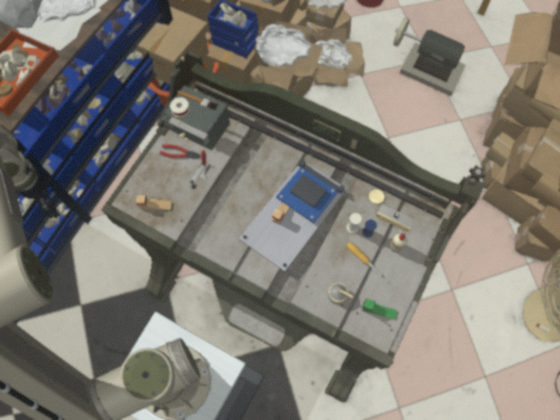

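View pics/s1.png

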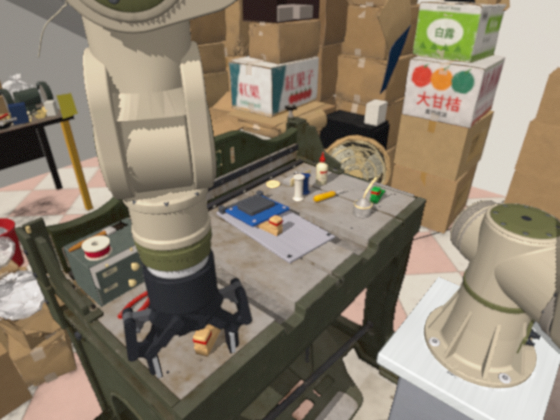

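The top view shows the press with its wedge heel near (280,213), the spare wedge near (153,203) and a green look-alike near (380,308). I'll enlarge the area around the press.

```bash
python3 - <<'E'
from h import *
c=dict(np.load('pics/t1.npz'))
im=c['image'][155:275,230:350,::-1]
cv2.imwrite('pics/t1c.png',cv2.resize(im,(600,600),interpolation=cv2.INTER_CUBIC))
for n,u,v in [('heel',278,213),('bed',262,230),('FL',244,237),('FR',284,266),('plate',300,210),('spare',146,201),('bolt1',248,236)]: print(n,pt(c,u,v).round(4))
E
```

```text
heel [ 0.588  -0.0302  0.0627]
bed [ 0.5312 -0.0027  0.009 ]
FL [0.4829 0.0351 0.0116]
FR [ 0.4599 -0.1208  0.0124]
plate [ 0.6401 -0.0807  0.0332]
spare [0.4303 0.3699 0.0362]
bolt1 [0.4927 0.0264 0.0084]
```

View pics/t1c.png

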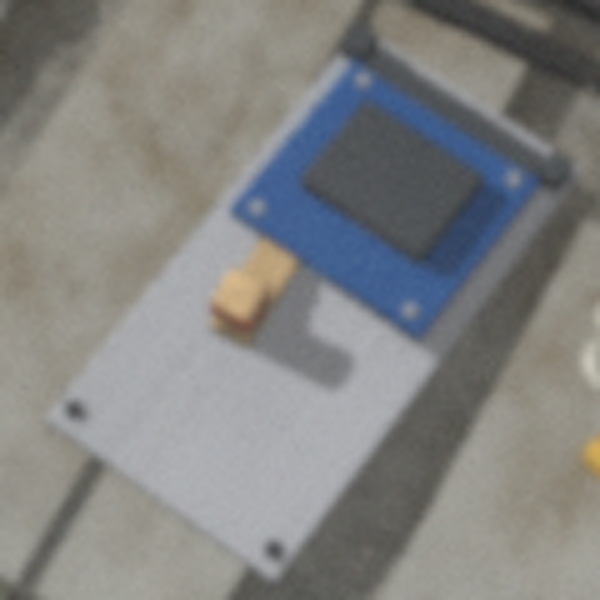

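The crop shows the bedplate corners at (50,415) and (275,580). The plate's front edge runs from (232,212) to (420,335), the heel top is at (238,293), and the wedge enters the plate near (285,255).

```bash
cat >> h.py <<'E'
def pz(c,u,v,h):
    o=pt(c,u,v,0.0); d=pt(c,u,v,1.0)-o
    return o+d*(h-o[2])/d[2]
E
python3 - <<'E'
from h import *
c=dict(np.load('pics/t1.npz'))
q=lambda u,v,h: pz(c,230+(u-2)/5,155+(v-2)/5,h)
FL,FR=q(50,415,.01),q(275,580,.01); PL,PR=q(232,212,.037),q(420,335,.037); H=q(238,293,.062); BL=q(345,60,.01)
for n in ['FL','FR','PL','PR','H','BL']: print(n,eval(n).round(4))
print(np.linalg.norm(FL-FR),np.linalg.norm(PL-PR))
e=FL-FR; print('yaw front',np.arctan2(-e[0],e[1])); e=PL-PR; print('yaw plate',np.arctan2(-e[0],e[1]))
e=BL-FL; print('yaw side',np.arctan2(e[1],e[0]))
# heel top region from depth
h=[]
for v in range(200,228):
  for u in range(262,300):
    if c['z_map'][v,u]>0:
      p=pt(c,u,v,c['z_map'][v,u]); 
      if .055<p[2]<.07: h.append(p)
h=np.array(h);print(len(h),h.mean(0),h.min(0),h.max(0))
E
```

```text
FL [0.475  0.0467 0.01  ]
FR [ 0.4485 -0.1291  0.01  ]
PL [0.6417 0.0069 0.037 ]
PR [ 0.6244 -0.137   0.037 ]
H [ 0.5864 -0.0282  0.062 ]
BL [ 7.844e-01 -1.000e-04  1.000e-02]
0.17780993099533074 0.14497819006857013
yaw front -0.1494963205105588
yaw plate -0.11958471568428289
yaw side -0.1500974972378731
76 [ 0.58629225 -0.02959075  0.06035577] [ 0.57240444 -0.0435835   0.0552745 ] [ 0.60035448 -0.01517339  0.06884716]
```

Call:
step_arm --pt "25 -42 0 0 0 1.5 1" --pt "25 -42 0 0 0 1.5 1" --pt "25 -42 0 0 0 1.5 1" --pt "25 -42 0 0 0 1.5 1" --pt "25 -42 0 0 0 1.5 1"

```text
clock: 0.6
tcp_pos: [0.3728, 0.3073, 0.2065]
orientation: [-0.0, 0.155, 0.988, -0.0]
wrist_force: [1.7, -0.0, 0.4]
finger_gap: 0.0854
grip_force: 0.0
```

Call:
step_arm --pt "25 -42 0 0 0 1.5 1" --pt "25 -42 0 0 0 1.5 1" --pt "25 -42 0 0 0 1.5 1" --pt "25 -42 0 0 0 1.5 1" --pt "25 -42 0 0 0 1.5 1"

```text
clock: 1.1
tcp_pos: [0.4979, 0.0972, 0.2066]
orientation: [-0.0, 0.091, 0.996, 0.0]
wrist_force: [0.7, 1.1, 0.7]
finger_gap: 0.0857
grip_force: 0.0
```

Call:
step_arm --pt "25 -42 0 0 0 1.5 1" --pt "15 -42 0 0 0 1.5 1" --pt "0 -40 0 0 0 0 1" --pt "0 0 0 0 0 0 1"

```text
clock: 1.5
tcp_pos: [0.5376, -0.0294, 0.2059]
orientation: [-0.001, 0.068, 0.998, -0.001]
wrist_force: [0.2, 0.4, 0.5]
finger_gap: 0.0853
grip_force: 0.0
```

```bash
python3 - <<'E'
from h import *
c=snap('wrist','w1')
s=get_state(); print(s['clock'],s['tcp_pos'],s['orientation'])
try: print(grasp_offset)
except Exception as e: print(e)
cv2.imwrite('pics/w1v.png',cv2.resize(c['image'][:,:,::-1],(800,600)))
E
```

```text
1.55 [ 0.53722546 -0.02722756  0.20601806] [-7.39026527e-04  6.75606051e-02  9.97714891e-01  1.25131756e-04]
0.0187
```

View pics/w1v.png

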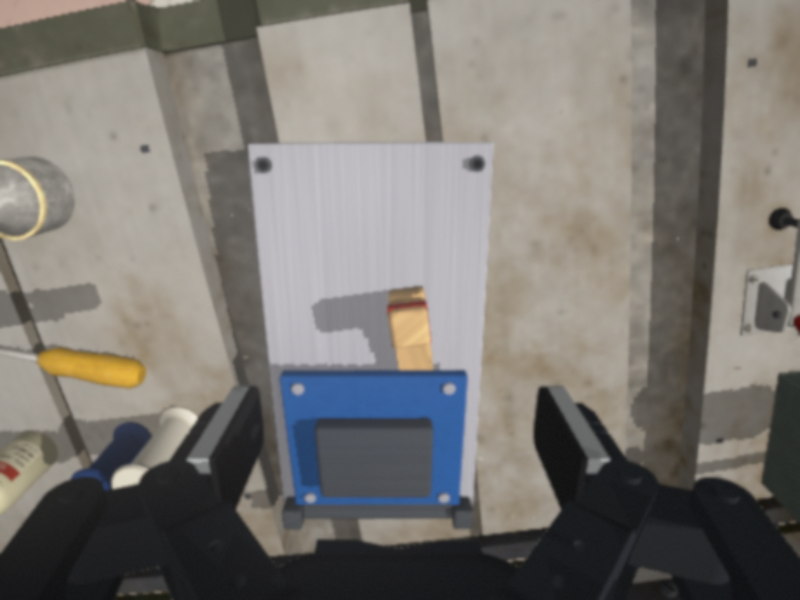

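The wrist view shows the wedge between (408,290) and (415,370), turned slightly relative to the press. The plate's front edge is at v≈373. I'll enlarge the wedge.

```bash
python3 - <<'E'
from h import *
c=dict(np.load('pics/w1.npz'))
cv2.imwrite('pics/w1c.png',cv2.resize(c['image'][190:270,250:330,::-1],(640,640)[:2],interpolation=cv2.INTER_CUBIC)[:600])
E
```

```text
(no output)
```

View pics/w1c.png

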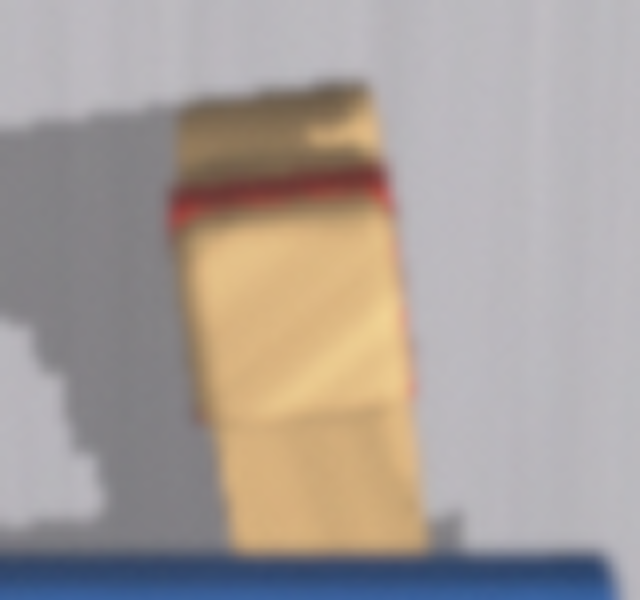

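The crop shows the heel top's corners at (185,222), (390,205), (410,400) and (208,422), and the rear bottom edge from (185,103) to (368,85).

```bash
python3 - <<'E'
from h import *
c=dict(np.load('pics/w1.npz'))
q=lambda u,v,h: pz(c,250+u/8-.5,190+v/8-.5,h)
A,B,C,D=[q(*x,.062) for x in [(185,222),(390,205),(410,400),(208,422)]]
E,F=q(185,103,.01),q(368,85,.01)
for p in (A,B,C,D,E,F):print(p.round(4))
m=(A+B+C+D)/4;print('mid',m, 'sizes',[np.linalg.norm(a-b).round(4) for a,b in((A,B),(B,C),(C,D),(D,A),(E,F))])
y=lambda e:np.arctan2(-e[0],e[1])
print('yaw across',y(B-A),y(C-D),y(F-E),'along',[np.arctan2(e[1],e[0]) for e in (D-A,C-B)])
s=.7
pl,pr=[pz(c,u*s,v*s,.037) for u,v in((467,371),(283,373))]
bl,br=[pz(c,u*s,v*s,.01) for u,v in((493,143),(249,143))]
print('plate',pl,pr,y(pl-pr),'bed',bl,br,y(bl-br))
E
```

```text
[ 0.5715 -0.0399  0.062 ]
[ 0.5727 -0.0146  0.062 ]
[ 0.5992 -0.0152  0.062 ]
[ 0.5987 -0.0409  0.062 ]
[ 0.5733 -0.041   0.01  ]
[ 0.5742 -0.015   0.01  ]
mid [ 0.58553576 -0.0276591   0.062     ] sizes [np.float64(0.0253), np.float64(0.0265), np.float64(0.0257), np.float64(0.0273), np.float64(0.026)]
yaw across -0.04915774023343457 -0.018762978316078018 -0.03427232628353003 along [np.float64(-0.03614350695964657), np.float64(-0.02260940071007728)]
plate [0.63954622 0.01112782 0.037     ] [ 0.62163791 -0.13201558  0.037     ] -0.12446084088920167 bed [0.47304699 0.04915771 0.01      ] [ 0.44845679 -0.12620266  0.01      ] -0.1393182530900435
```

Call:
step_arm --pt "16 0 -35 0 0 2 1" --pt "16 0 -35 0 0 2 1" --pt "16 -1 -35 0 0 2 1" --pt "0 0 -29 0 0 0 1" --pt "0 0 0 0 0 0 1"

```text
clock: 2.05
tcp_pos: [0.5815, -0.0238, 0.0681]
orientation: [-0.005, 0.012, 1.0, 0.001]
wrist_force: [-0.3, 1.1, -0.1]
finger_gap: 0.0856
grip_force: 0.0
```

```bash
python3 - <<'E'
from h import *
s=get_state(); print(s['clock'],s['tcp_pos'],s['orientation'],s['wrist_force'])
E
```

```text
2.05 [ 0.58153538 -0.0238419   0.06812488] [-4.62150379e-03  1.21590173e-02  9.99914928e-01  9.67927543e-04] [-0.32917569  1.11892187 -0.06705858]
```

Call:
step_arm --pt "0 0 -15 0 0 0 1" --pt "2 -2 -15 0 0 0 1" --pt "0 0 -15 0 0 0 1" --pt "0 0 0 0 0 0 1" --pt "0 0 0 0 0 0 1"

```text
clock: 2.55
tcp_pos: [0.5877, -0.0273, 0.0292]
orientation: [0.0, 0.013, 1.0, 0.0]
wrist_force: [-0.5, -0.2, 0.3]
finger_gap: 0.0855
grip_force: 0.0
```

Call:
step_arm --pt "-2 0 -6 0 0 0 0.2" --pt "0 0 0 0 0 0 0" --pt "0 0 0 0 0 0 -0.2" --pt "0 0 0 0 0 0 -0.4" --pt "0 0 0 0 0 0 -1" --newtons 60

```text
clock: 3.05
tcp_pos: [0.5856, -0.0281, 0.0225]
orientation: [0.0, 0.013, 1.0, -0.0]
wrist_force: [-1.5, -0.2, 4.2]
finger_gap: 0.0263
grip_force: 60.2
```

Call:
step_arm --pt "0 0 0 0 0 0 -1" --pt "0 0 0 0 0 0 -1" --pt "0 0 0 0 0 0 -1" --newtons 80

```text
clock: 3.35
tcp_pos: [0.5856, -0.0281, 0.0226]
orientation: [0.0, 0.013, 1.0, -0.0]
wrist_force: [-2.0, 0.6, 6.5]
finger_gap: 0.0255
grip_force: 79.2
```

Call:
step_arm --pt "-2 0 0 0 0 0 -1" --pt "-3 0 0 0 0 0 -1" --pt "-3 0 0 0 0 0 -1" --pt "0 0 0 0 0 0 -1"

```text
clock: 3.75
tcp_pos: [0.5801, -0.0282, 0.0226]
orientation: [0.003, 0.013, 1.0, -0.0]
wrist_force: [6.7, -0.2, -0.9]
finger_gap: 0.0262
grip_force: 79.2
```

Call:
step_arm --pt "-3 0 0 0 0 0 -1" --pt "-4 0.5 0 0 0 0 -1" --pt "-4 0 0 0 0 0 -1" --pt "0 0 0 0 0 0 -1"

```text
clock: 4.15
tcp_pos: [0.5689, -0.0278, 0.0226]
orientation: [0.002, 0.013, 1.0, -0.0]
wrist_force: [5.3, 0.5, 0.0]
finger_gap: 0.0261
grip_force: 79.5
```

Call:
step_arm --pt "0 0 0 0 0 0 -1" --pt "0 0 0 0 0 0 -1" --pt "0 0 0 0 0 0 -1" --pt "0 0 0 0 0 0 -1" --pt "0 0 0 0 0 0 -1"

```text
clock: 4.65
tcp_pos: [0.5688, -0.0278, 0.0226]
orientation: [0.002, 0.013, 1.0, -0.0]
wrist_force: [4.9, -0.4, 0.2]
finger_gap: 0.0259
grip_force: 79.6
```

```bash
python3 - <<'E'
from h import *
c=snap('wrist','w2'); t=snap('top','t2')
s=get_state(); print(s['clock'],s['tcp_pos'],s['wrist_force'],s['finger_gap'])
cv2.imwrite('pics/w2v.png',cv2.resize(np.hstack([c['image'],cv2.resize(t['image'][155:275,230:350],(420,420))])[:,:,::-1],(800,343)))
E
```

```text
4.75 [ 0.5688385  -0.02782774  0.0226501 ] [6.22244363 0.37160241 0.71290925] 0.025775811335526373
```

View pics/w2v.png

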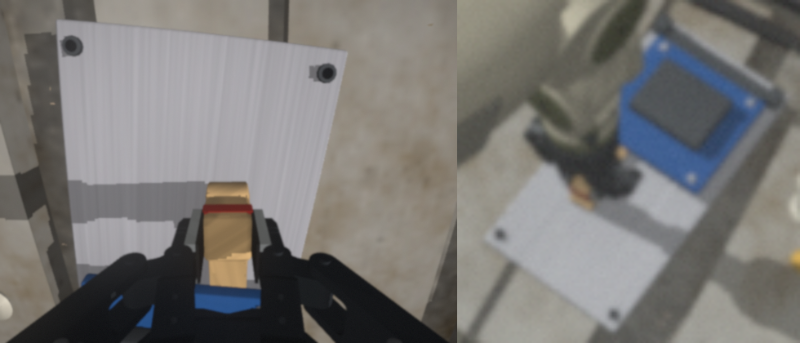

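The wedge is held squarely (the heel fills the pads at (228,230)). It has been drawn 17 mm and is still partly under the plate. I'll finish the pause, then continue the tugs.

Call:
step_arm --pt "0 0 0 0 0 0 -1" --pt "0 0 0 0 0 0 -1" --pt "0 0 0 0 0 0 -1" --pt "0 0 0 0 0 0 -1" --pt "0 0 0 0 0 0 -1"

```text
clock: 5.25
tcp_pos: [0.5688, -0.0278, 0.0226]
orientation: [0.002, 0.013, 1.0, -0.0]
wrist_force: [4.9, -1.1, 1.7]
finger_gap: 0.0255
grip_force: 79.6
```

Call:
step_arm --pt "-3 0 0 0 0 0 -1" --pt "-4 0 0 0 0 0 -1" --pt "-4 0.5 0 0 0 0 -1" --pt "0 0 0 0 0 0 -1"

```text
clock: 5.65
tcp_pos: [0.5576, -0.0274, 0.0226]
orientation: [0.002, 0.013, 1.0, -0.0]
wrist_force: [4.6, -0.2, 1.4]
finger_gap: 0.0261
grip_force: 79.6
```

Call:
step_arm --pt "-4 0 0 0 0 0 -1" --pt "-5 0 0 0 0 0 -1" --pt "-5 0.5 0 0 0 0 -1" --pt "0 0 0 0 0 0 -1"

```text
clock: 6.05
tcp_pos: [0.5426, -0.0267, 0.0226]
orientation: [0.001, 0.013, 1.0, -0.0]
wrist_force: [2.3, -0.0, 2.7]
finger_gap: 0.0261
grip_force: 79.8
```

Call:
step_arm --pt "-6 0 0 0 0 0 -1" --pt "-8 0.5 0 0 0 0 -1" --pt "-8 0 0 0 0 0 -1" --pt "0 0 0 0 0 0 -1"

```text
clock: 6.45
tcp_pos: [0.5189, -0.026, 0.0226]
orientation: [0.0, 0.013, 1.0, -0.0]
wrist_force: [0.9, -0.8, 9.0]
finger_gap: 0.0256
grip_force: 80.4
```

Call:
step_arm --pt "-6 0 0 0 0 0 -1" --pt "-6 0 0 0 0 0 -1" --pt "-4 0 0 0 0 0 -1" --pt "0 0 0 0 0 0 -1" --pt "0 0 0 0 0 0 -1"

```text
clock: 6.95
tcp_pos: [0.5036, -0.026, 0.0226]
orientation: [0.001, 0.013, 1.0, -0.0]
wrist_force: [1.7, -0.6, 8.0]
finger_gap: 0.0261
grip_force: 80.3
```

Call:
step_arm --pt "0 0 0 0 0 0 -0.1" --pt "0 0 0 0 0 0 0.1" --pt "0 0 0 0 0 0 0.3" --pt "0 0 0 0 0 0 0.3" --pt "0 0 0 0 0 0 0.3"

```text
clock: 7.45
tcp_pos: [0.5029, -0.0258, 0.0215]
orientation: [-0.001, 0.013, 1.0, 0.0]
wrist_force: [0.1, -0.7, 0.4]
finger_gap: 0.0554
grip_force: 0.0
```

Call:
step_arm --pt "0 0 15 0 0 0 0.3" --pt "0 0 25 0 0 0 0.3" --pt "0 0 35 0 0 0 0.3" --pt "0 0 35 0 0 0 0.3" --pt "0 0 35 0 0 0 0.3"

```text
clock: 7.95
tcp_pos: [0.503, -0.0258, 0.168]
orientation: [-0.0, 0.013, 1.0, 0.0]
wrist_force: [0.5, -0.4, -0.5]
finger_gap: 0.0556
grip_force: 0.0
```

Call:
step_arm --pt "-20 0 30 0 0 0 0.3" --pt "-20 0 20 0 0 0 0.3" --pt "0 0 0 0 0 0 0.3" --pt "0 0 0 0 0 0 0.3"

```text
clock: 8.35
tcp_pos: [0.4638, -0.026, 0.217]
orientation: [0.001, 0.013, 1.0, -0.0]
wrist_force: [-0.6, 0.3, -0.1]
finger_gap: 0.0554
grip_force: 0.0
```

```bash
python3 - <<'E'
from h import *
c=snap('wrist','w3'); s=snap('scene','s3')
cv2.imwrite('pics/w3v.png',np.hstack([cv2.resize(c['image'],(480,360)),cv2.resize(s['image'][150:290,180:305],(320,360))])[:,:,::-1])
E
```

```text
(no output)
```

View pics/w3v.png

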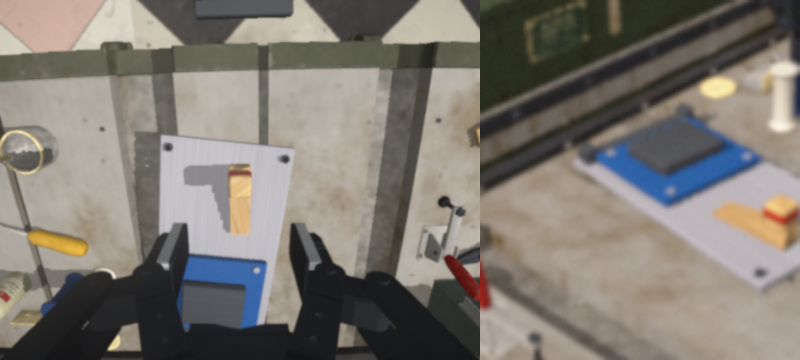

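The wrist view shows the wedge upright and clear of the plate, with its heel at (240,170) and nose at (240,233). The plate's edge is at v≈255, and the scene view shows the plate shut. A quick numeric check follows, then I hand in.

```bash
python3 - <<'E'
from h import *
c=dict(np.load('pics/w3.npz'))
k=560/480
l,r=[pz(c,u*k,v*k,.024) for u,v in((267,261),(180,254))]
print('edge',l,r); 
for u,v in((200,265),(240,265),(258,268),(240,183)): print(pt(c,int(u*k),int(v*k)).round(4))
g=pt(c,int(240*k),int(183*k)); e=(l-r)/np.linalg.norm(l-r)
d=(g-(l+r)/2); print('x,y in press', d[0]*e[1]-d[1]*e[0], d[:2]@e[:2])
print(hand_in())
E
```

```text
edge [0.63752401 0.01141724 0.024     ] [ 0.62208512 -0.11573264  0.024     ]
[ 0.6421 -0.0884  0.0234]
[ 0.6437 -0.0286  0.0233]
[ 0.6474 -0.002   0.0255]
[ 0.499  -0.0251  0.0616]
x,y in press -0.13309301206055474 0.011080988118931547
the job is handed in; nothing more can be done
None
```

The job is handed in, though no verdict came back. The wedge was drawn out with a mid-way pause, and it now stands upright on the bare bedplate about 133 mm in front of the plate. The plate measures as shut, and the spare wedge was left alone.

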